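# Slide the new mirror into the bathroom cabinet door and button it in

## Robot

A 7-joint arm with a two-finger parallel gripper is mounted at the origin on the work surface. World frame = base frame: x ahead of the robot, y to its left, z up, the work surface at z = 0. Lengths are in m, angles in rad, forces in N, time in s.
With the tool pointing down it reaches from about 0.425 to 0.925 m from the base axis. Payload 6.8 kg.
Tool frame: the origin (TCP) lies at the very end of the fingers, on their centre line; the grasp point (between the pads) lies 19 mm behind it; z points along the fingers, y is the line along which they close (so a half turn about z gives the same grasp; the last joint's range is limited). The gripper opens to 85 mm and grips with 20 to 120 N. Pads are 22 mm wide; open, the fingers measure 114 mm over their backs; the gripper's body (76 mm by 85 mm) begins 54 mm behind the grasp point. The pads swing forward as they close: fully open they stand 13 mm farther back than shut.
Start: joints at [1.106, 0.477, 0.022, 1.555, -0.011, 1.109, -0.083], TCP at [0.236, -0.633, 0.231] pointing down, gripper open.
Joint ranges: [-2.96, 2.96], [-0.34, 2.1], [-1.41, 1.46], [0.24, 2.44], [-1.37, 4.51], [0.17, 1.92], [-2.96, 2.96]. Speed limits (rad/s): [2.39, 2.39, 3.14, 3.14, 3.14, 3.14, 3.14].

## Interface

Orientations are given as a unit quaternion [w, x, y, z].
In Python, from station import bot gives the robot as it stands.
- The arm moves only by the shell command python3 nudge.py [FORCE], which reads ROWS from standard input. ROWS is a JSON list of rows, 1 to 20 of them, each written [[dx, dy, dz], turn, opening]: dx, dy, dz in m, then a turn about the tool's z in rad, then the opening from 0.0 (shut) to 1.0 (fully open); each row shifts and turns the commanded pose from where the row before left it, along the tool's axes as they then stand; what a row does not reach is not made up. A row lasts 1/10 s, in which the tool goes at most 0.05 m and 0.15 rad, less where a joint would pass 70% of its speed; a pose out of reach is approached as far as the arm can. The fingers move at their own pace and stop on an object; FORCE is the grip in N (left out, the last holds). Time passes only in rows, so rows that do not move let the fingers close. It prints the time, the measured TCP pose, the force, the opening and the grip force at its end. Input that does not fit is refused with a message, and nothing moves.
- bot.get_obs(): the state, without advancing time (a new reading comes with each control period).
- bot.read_camera(name): name is "side" or "top" or "wrist"; returns the picture (384x512x3 uint8, blue, green, red); there is no depth.
- bot.camera_info(name): a dict with "vertical_fov" (degrees; the focal length in pixels is half the picture's height over the tangent of half this angle, whatever the lens; pixels are square), "cx", "cy" (the principal point, pixels), "view" (4x4, takes a point from world to camera coordinates); the wrist camera has in their place "hand_eye" (4x4, takes a point from camera to tool coordinates, whose origin is the TCP and whose axes are the flange's). Camera axes: x right, y up, looking along -z (the intrinsics and any distortion apply to the point x, -y, -z); pixel columns grow to the right and rows downward; lengths in m; the calibration is good to about 2 mm. The wrist camera is an equidistant fisheye: a pixel r from the principal point sees the ray r / f radians off the axis. A picture is of the moment at which its call begins: read the wrist's pose just before it. camera_info takes no time and is no camera call.
- bot.hand_in(): hands the job in; it is judged then, once.
The state is a dict: "t": time; "q": joint angles; "joint_vel": joint speeds; "joint_torque": joint torques, N m; "eef_pos": TCP position; "tool_rot": TCP orientation; "contact_force": force on the tool from outside, world axes, zero at the start; "torque": the same for the moment, N m; "gripper_width": opening from 0.0 (shut) to 1.0 (fully open); "grasp_force": force on a finger pad.
Only numpy, scipy, OpenCV 4.12 (cv2) and the standard library are available. Lean on these libraries where they do the work, as an engineer would, in place of code of your own. Each camera call takes 0.05 s, during which the arm holds its last target. There are 200 camera calls.

## Task

The cabinet's door lies face down with its new mirror pane, grey back up, on the packing board at the door's open end. With the fingertips pressed on the pane's back, slide it into the door's rebate until it is fully home under the metal strip, then turn the brass button square across the pane to hold it in. Leave the cup, bottle, comb and denture case where they are.

Things in the scene. Friction and masses are not known exactly. Their poses are not given: they have to be found in the camera images.
- door: Oak cabinet door, face down, fixed: 460 long, 210 wide, stiles 17 high. Origin at bench level, middle of its open end; x runs into the door (the way the pane slides), y across, z up. Its upper part is a rebate open at this end and on top: floor (end rail, then side ledges) 10 above the bench, side walls at y = -73 and +73, flared to -82 and +82 over the first 18 of x.
- stop (a point): Middle of the rebate's stop (face of the cross rail), at rebate floor height: x = 203, y = 0 in the door's frame. An aluminium strip 3 thick on the cross rail reaches 12 back over the rebate (x = 191 to 203), its underside 7 above the floor: the pane's far edge goes under it.
- board (a point): Middle of the top of the plywood packing board, 11 above the bench: x = -145, y = 0 in the door's frame. The board is fixed, 290 long (x) by 250 wide, butted to the door's open end, its top 1 above the rebate floor. Glass slides on board and door with friction about 0.2.
- mirror: Loose glass mirror pane 200 x 140 x 4, about 0.28 kg, grey-painted back up. Origin: middle of underside, x along its length, z up. Starts on the board, within 25 of the door's centre line and 0.3 rad of its direction. Home: far edge at the stop, centre at x = 103, y = 0 in the door's frame, near edge 3 inside the door's end. The rebate is 6 wider than the pane.
- button (a joint): Brass turn-button's angle about its vertical screw, counter-clockwise from above: 0 = along the stile (door's +x), 1.57 = square across, over the pane (door's +y), end stop 1.7. Starts at 0 to 0.35, stays where left (friction 0.04 N m). A bar 56 x 14 x 8, reaching 44 from the screw one way and 12 the other, at 17.5 to 25.5 above the bench, just over the stile.
- button_pivot (a point): Axis of the button's screw at the top of the stile (17 above the bench): x = 34, y = -89 in the door's frame. The stile runs from y = -73 to -105.
- button_tip (a point): Far end of the brass button, 44 from the screw's axis, at mid thickness.
- cup: White porcelain mug, 76 across, 85 tall, standing upright; origin under its centre. Bystander.
- bottle: Amber bottle, 58 across, 130 tall, standing upright; origin under its centre. Bystander.
- comb: Black comb lying flat, 175 x 32 x 6; origin under its middle, x along it. Bystander.
- case: White plastic denture case, 75 x 85 x 38; origin under its middle. Bystander.

How it is judged:
By the outcome, as a careful person would: the job done as asked, in the order asked, and still so for the second after the job is handed in, with the robot touching nothing.
It also fails if it takes over 72 s, if anything falls off the work surface, if the arm or the gripper's body presses on something with over 40 N, if the wrist force passes 120 N, or if a joint passes its speed limit or range.

## Working session

There is one attempt and no reset: what is moved stays moved. The work goes in short steps, Python scripts to look and compute and a shell command to move; the robot and the scene stay as the last step left them, time stands still between calls to the robot, and variables do not carry over. Pictures are saved under pics/ and viewed, at most 10 in all, crops included, and the job is handed in when it is done.

```bash
mkdir -p pics; ls; python3 - <<'E'
from station import bot
import cv2,json
o=bot.get_obs();print({k:(v.tolist() if hasattr(v,'tolist') else v) for k,v in o.items()})
for n in("top","side","wrist"):
    im=bot.read_camera(n);cv2.imwrite(f"pics/{n}0.png",im);i=bot.camera_info(n);print(n,i)
a=cv2.imread("pics/top0.png");cv2.imwrite("pics/top0b.png",cv2.resize(a,(800,600)))
E
```

```text
nudge.py
pics
station.py
{'t': 0.0, 'q': [1.1058935822421259, 0.4777838805058727, 0.022323561569089254, 1.5564820963038168, -0.011507178629762594, 1.1093244028576499, -0.08307671848759211], 'joint_vel': [0.0009615185361173742, 0.0001960533439751822, -0.0006884663808986619, -0.00021812031259432746, 0.0005503463288948026, 0.0007825467101426033, 0.0015246711939018924], 'joint_torque': [0.00017974552065425087, -59.64566946029663, 1.607646457850933, -28.119778633117676, 0.012349202879704535, 0.009446425829082727, 1.4359738997882232e-05], 'eef_pos': [0.2355438698878304, -0.6319109458692799, 0.23032335791155273], 'tool_rot': [-0.0009069129886311501, 0.9841232614340629, 0.17748389270423734, -0.00022725264508172003], 'contact_force': [1.2167148524163067, 0.8138021637410117, -0.7576259808864002], 'torque': [0.03130323930117413, 0.04949384823350426, -0.004408366488128612], 'grasp_force': 0.0, 'gripper_width': 0.9989860585974474}
top {'vertical_fov': 46.45348708442705, 'cx': 261.33130409563137, 'cy': 194.47539244167203, 'view': array([[-0.01694015, -0.9996053 , -0.02241139, -0.00400754],
       
[... 272 characters left out ...]
'view': array([[-0.9821223 , -0.18802323, -0.0091136 ,  0.5276402 ],
       [ 0.11707564, -0.64801193,  0.75257813, -0.1160835 ],
       [-0.14740789,  0.73805678,  0.6584399 , -0.91213731],
       [ 0.        ,  0.        ,  0.        ,  1.        ]])}
wrist {'vertical_fov': 65.70646984690485, 'cx': 254.71872701361306, 'cy': 193.2548857961958, 'hand_eye': array([[-1.03836815e-03,  9.55730499e-01,  2.94241627e-01,
         7.46064582e-02],
       [ 9.99999461e-01,  1.00035293e-03,  2.79701366e-04,
         2.88252068e-04],
       [-2.70263495e-05,  2.94241759e-01, -9.55731022e-01,
        -1.43268109e-01],
       [ 0.00000000e+00,  0.00000000e+00,  0.00000000e+00,
         1.00000000e+00]])}
```

View pics/top0b.png

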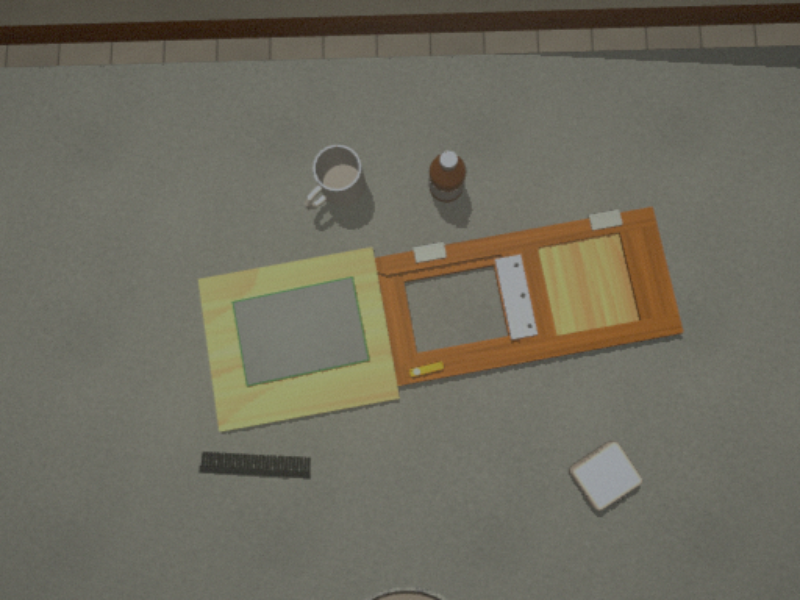

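View pics/side0.png

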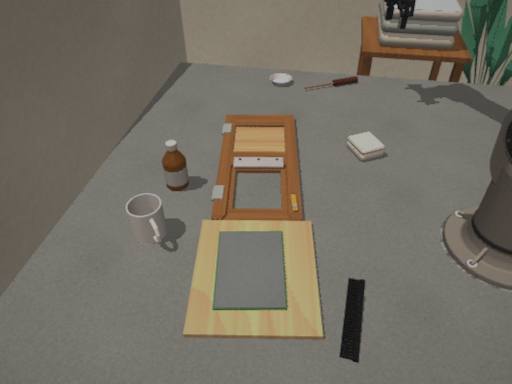

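The top view (800x600 scale) shows the board at (199..399, 248..431), the pane at (234,300), (354,278), (369,361), (247,386), and the door running right to (683,333). The button is at (427,370). Door +x points roughly along world -y. Cup, bottle, comb and case are all clear of the door.

```bash
cat > h.py <<'E'
import cv2,numpy as np
from station import bot
from scipy.spatial.transform import Rotation as R
def ray(name,uv,z,obs=None):
    i=bot.camera_info(name);f=192/np.tan(np.radians(i["vertical_fov"])/2)
    uv=np.atleast_2d(np.float64(uv));d=(uv-[i["cx"],i["cy"]])/f
    if name=="wrist":
        r=np.linalg.norm(d,axis=1,keepdims=True)+1e-12
        v=np.c_[d/r*np.sin(r),np.cos(r)]*[1,-1,-1]
        w,x,y,zz=obs["tool_rot"];T=np.eye(4);T[:3,:3]=R.from_quat([x,y,zz,w]).as_matrix();T[:3,3]=obs["eef_pos"]
        T=T@np.array(i["hand_eye"])
    else:
        v=np.c_[d,np.ones(len(d))]*[1,-1,-1];T=np.linalg.inv(i["view"])
    v=v@T[:3,:3].T;c=T[:3,3]
    return c+v*((z-c[2])/v[:,2:])
def quad(mask):
    c=max(cv2.findContours(mask,cv2.RETR_EXTERNAL,cv2.CHAIN_APPROX_NONE)[0],key=cv2.contourArea)
    b=cv2.boxPoints(cv2.minAreaRect(c));p=c[:,0].astype(np.float32);L=[]
    for k in range(4):
        a,e=b[k],b[(k+1)%4];t=(e-a)/np.linalg.norm(e-a);s=(p-a)@t/np.linalg.norm(e-a);dd=abs((p-a)@[-t[1],t[0]])
        q=p[(s>.12)&(s<.88)&(dd<5)];vx,vy,x,y=cv2.fitLine(q,cv2.DIST_HUBER,0,.01,.01).ravel();L.append((vx,vy,x,y))
    out=[]
    for k in range(4):
        A,B=L[k-1],L[k];t=np.linalg.solve([[A[0],-B[0]],[A[1],-B[1]]],[B[2]-A[2],B[3]-A[3]]);out.append([A[2]+t[0]*A[0],A[3]+t[0]*A[1]])
    return np.array(out)
E
python3 - <<'E'
from h import *
im=cv2.imread("pics/top0.png");h=cv2.cvtColor(im,cv2.COLOR_BGR2HSV)
for n,p in dict(board=(145,260),board2=(200,185),pane=(190,215),edge=(155,220),oak=(340,235),button=(278,236),buttone=(266,238),plate=(330,190),panel=(380,185),bench=(200,330)).items(): print(n,h[p[1],p[0]])
E
```

```text
board [ 28  88 153]
board2 [ 37  19 124]
pane [ 39  14 125]
edge [ 41  17 121]
oak [ 30  23 113]
button [ 25 158 157]
buttone [ 42  16 158]
plate [ 90   8 161]
panel [ 23 111 159]
bench [ 30  18 112]
```

```bash
python3 - <<'E'
import cv2
a=cv2.imread("pics/top0.png")[140:290,115:315];cv2.imwrite("pics/crop1.png",cv2.resize(a,(800,600),interpolation=cv2.INTER_CUBIC))
E
```

```text
(no output)
```

View pics/crop1.png

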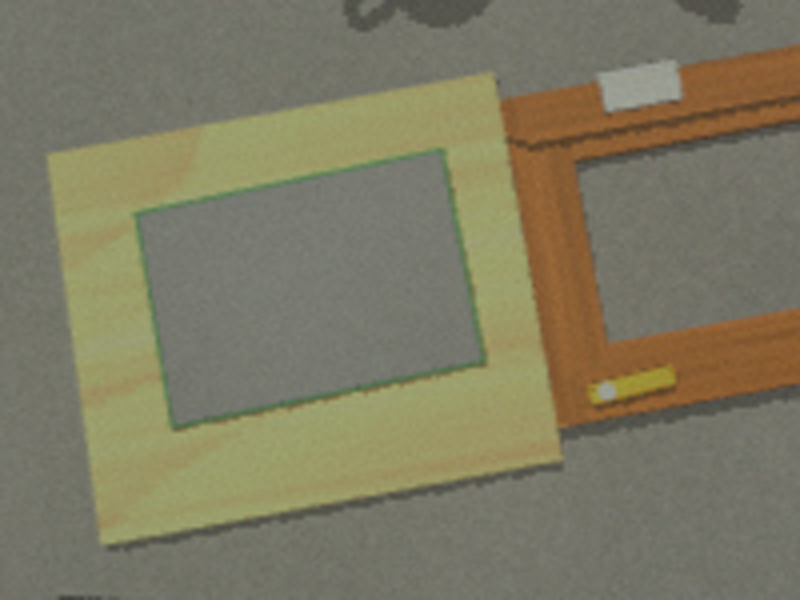

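The crop (4x, origin at 115,140) shows clean edges on the board and the pane. The pane sits 15-20 mm from the door end, the button lies along the stile with its screw at about (607,390), and the rebate's far wall starts its flare at (507,140).

```bash
cat >> h.py <<'E'
def order(P,xd):  # sort corners in frame with x dir xd
    c=P.mean(0);yd=np.array([-xd[1],xd[0]]);q=(P-c)
    s=lambda a,b:P[np.argmax(a*(q@xd)+b*(q@yd))]
    return s(1,1),s(1,-1),s(-1,-1),s(-1,1)
def fit(P,a,b,xd0):
    xd=np.array(xd0,float)
    for _ in range(2):
        A=order(P,xd);v=(A[0]-A[3])+(A[1]-A[2]);xd=v/np.linalg.norm(v)
    return P.mean(0),np.arctan2(xd[1],xd[0]),[np.linalg.norm(A[0]-A[3]),np.linalg.norm(A[1]-A[2]),np.linalg.norm(A[0]-A[1]),np.linalg.norm(A[3]-A[2])]
E
python3 - <<'E'
from h import *
for n in ("top","side"):
    im=cv2.imread(f"pics/{n}0.png");h=cv2.cvtColor(cv2.GaussianBlur(im,(3,3),0),cv2.COLOR_BGR2HSV)
    ref=(190,215) if n=="top" else (250,270)
    b=cv2.inRange(h,(17,55,90),(40,255,255))
    o=cv2.inRange(h,(3,60,40),(16,255,255))
    nb,lab,st,ce=cv2.connectedComponentsWithStats(b)
    # board component = biggest
    k=1+np.argmax(st[1:,4]);bm=(lab==k).astype(np.uint8)*255
    c=max(cv2.findContours(bm,cv2.RETR_EXTERNAL,cv2.CHAIN_APPROX_NONE)[0],key=cv2.contourArea)
    full=np.zeros_like(bm);cv2.drawContours(full,[c],-1,255,-1)
    hole=full&~cv2.erode(bm,None,iterations=0)
    nh,l2,s2,_=cv2.connectedComponentsWithStats(hole);k2=l2[ref[1],ref[0]];pm=(l2==k2).astype(np.uint8)*255
    print(n,st[k],s2[k2])
    if n=="side": continue_=1
    for nm,m,z,a,bb in(("board",full,.011,.29,.25),("pane",pm,.015,.2,.14)):
        P=ray(n,quad(m),z)[:,:2];c_,th,L=fit(P,a,bb,(0.1,-1));print(nm,c_.round(4),round(th,4),np.round(L,4),P.round(4).tolist())
        if nm=="board":
            xd=np.array([np.cos(th),np.sin(th)]);A=order(P,xd);print("end mid",(A[0]+A[1])/2)
            D=c_+.145*xd;print("door origin",D)
    # button
    if n=="top":
        for k in range(1,nb):
            if 20<st[k,4]<400: print(st[k],ce[k],ray(n,ce[k],.0255)[0])
        d=cv2.morphologyEx(o,cv2.MORPH_CLOSE,np.ones((25,25)))
        P=ray(n,quad(d),.017)[:,:2];print("door",fit(P,.46,.21,(.1,-1)),P.tolist())
E
```

```text
top [ 127  158  131  119 7235] [ 149  177   87   70 4379]
board [0.5077 0.1662] -1.4075 [0.2904 0.2903 0.2498 0.2492] [[0.607, 0.3298], [0.6546, 0.0433], [0.4081, 0.0025], [0.3612, 0.289]]
end mid [0.53131667 0.02294202]
door origin [0.53128819 0.02311491]
pane [0.5191 0.1618] -1.3823 [0.1972 0.1964 0.1368 0.137 ] [[0.5678, 0.2717], [0.6047, 0.078], [0.4704, 0.0523], [0.4335, 0.2452]]
[261 231  24  11 153] [272.67973856 235.81699346] [ 0.45296134 -0.04009012  0.0255    ]
door (array([ 0.56880427, -0.20479961]), np.float64(-1.405217523867126), [np.float64(0.4561059783387841), np.float64(0.4566215775887825), np.float64(0.20925588265877915), np.float64(0.20965143035648284)]) [[0.6346565063429779, 0.03711560074322135], [0.7096390263181886, -0.41278470507413023], [0.5031888603592952, -0.4469366216067365], [0.42773267653399233, 0.0034072796978005734]]
side [ 183  219  141  119 9308] [ 213  231   74   79 5277]
board [0.5076 0.1695] -1.4053 [0.2889 0.291  0.2552 0.2489] [[0.6064, 0.3333], [0.6571, 0.0488], [0.4058, 0.0041], [0.361, 0.2917]]
end mid [0.53146112 0.02647484]
door origin [0.53146409 0.02645707]
pane [0.518  0.1658] -1.3819 [0.1983 0.1941 0.1355 0.1366] [[0.6031, 0.0816], [0.4698, 0.0573], [0.4328, 0.2478], [0.5664, 0.2765]]
```

```bash
cat >> h.py <<'E'
def go(x,y,z,yaw):
    """tool-axes move to a world TCP and tool-y heading, turn done after the shift"""
    o=bot.get_obs();w,a,b,c=o["tool_rot"];M=R.from_quat([a,b,c,w]).as_matrix()
    d=M.T@(np.array([x,y,z])-o["eef_pos"]);t=-(yaw-np.arctan2(M[1,1],M[0,1]));t=(t+np.pi)%(2*np.pi)-np.pi
    print("t",round(o["t"],2),"pos",np.round(o["eef_pos"],4),"F",np.round(o["contact_force"],1),"move",d.round(4),"turn",round(t,4),"yaw",round(np.arctan2(M[1,1],M[0,1]),4),"tilt",M[:2,2].round(4))
E
echo '[[[0,0,0],0.096,0.5],[[0,0,0],0.096,0.5],[[0.041,-0.02,0],0,0.5],[[0.041,-0.02,0],0,0.5],[[0.041,-0.02,0],0,0.5],[[0.041,-0.02,0],0,0.5],[[0.041,-0.02,0],0,0.5],[[0.041,-0.02,0],0,0.5],[[0.041,-0.02,0],0,0.5],[[0.041,-0.02,0],0,0.5]]' | python3 nudge.py 30
python3 -c "
from h import *
go(.518,.163,.2,-1.4065)"
```

```text
t: 1.15
eef_pos: [0.5342, -0.4195, 0.2311]
tool_rot: [-0.0, 0.997, 0.082, -0.0]
contact_force: [0.1, -0.4, 0.4]
gripper_width: 0.497
grasp_force: 0.0
t 1.15 pos [ 0.5342 -0.4195  0.2311] F [ 0.1 -0.4  0.4] move [ 0.0795 -0.5773  0.0312] turn 0.0004 yaw -1.4061 tilt [-0.0005  0.0002]
```

```bash
echo '[[[0.004,-0.045,0],0,0.5],[[0.004,-0.045,0],0,0.5],[[0.004,-0.045,0],0,0.5],[[0.004,-0.045,0],0,0.5],[[0.004,-0.045,0],0,0.5],[[0.004,-0.045,0],0,0.5],[[0.004,-0.045,0],0,0.5],[[0.004,-0.045,0],0,0.5],[[0.004,-0.045,0],0,0.5],[[0.004,-0.045,0],0,0.5],[[0,0,0],0,0.5],[[0,0,0],0,0.5]]' | python3 nudge.py >/dev/null
python3 -c "
from h import *
go(.518,.163,.2,-1.4065)"
```

```text
t 2.35 pos [0.4985 0.0306 0.2312] F [0.4 0.2 0.7] move [ 0.0414 -0.1273  0.0312] turn 0.0034 yaw -1.4031 tilt [-0.0003 -0.0002]
```

```bash
python3 -c "
from h import *
o=bot.get_obs();im=bot.read_camera('wrist');cv2.imwrite('pics/w1.png',im)
import json;json.dump({k:np.array(o[k]).tolist() for k in('eef_pos','tool_rot')},open('w1.json','w'))"
echo '[[[0.008,-0.025,0.005],0,0.5],[[0.008,-0.025,0.005],0,0.5],[[0.008,-0.025,0.005],0,0.5],[[0.008,-0.026,0.005],0,0.5],[[0.009,-0.026,0.01],0.003,0.5],[[0,0,0],0,0.5],[[0,0,0],0,0.5]]' | python3 nudge.py
```

```text
t: 3.1
eef_pos: [0.5186, 0.1601, 0.2008]
tool_rot: [0.0, 0.997, 0.08, -0.001]
contact_force: [0.9, -0.3, -0.0]
gripper_width: 0.499
grasp_force: 0.0
```

View pics/w1.png

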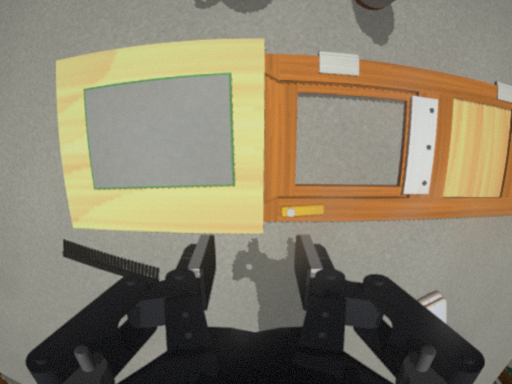

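The wrist view shows the whole pane at (84,90), (231,73), (234,185), (94,188). The board/door seam is near column 264, the button runs from (283,212) to (324,210), and the strip is at (405-437, 97-194).

```bash
python3 - <<'E'
from h import *
import json
o=json.load(open('w1.json'))
im=cv2.imread("pics/w1.png");g=cv2.cvtColor(im,cv2.COLOR_BGR2GRAY);h=cv2.cvtColor(im,cv2.COLOR_BGR2HSV)
def sub(p): return p
pts={"bTL":(57,62,.011),"bTR":(265,39,.011),"bBR":(263,233,.011),"bBL":(73,227,.011),"screw":(291,212,.0255),"tip":(324.5,210,.0215),
 "stripTL":(412,97,.02),"stripBL":(404,193,.02)}
for k,(u,v,z) in pts.items(): print(k,ray("wrist",(u,v),z,o)[0].round(4))
b=cv2.inRange(h,(17,55,90),(40,255,255));n,l,s,c=cv2.connectedComponentsWithStats(b)
k=1+np.argmax(s[1:,4]);bm=(l==k).astype(np.uint8)*255
cc,hi=cv2.findContours(bm,cv2.RETR_CCOMP,cv2.CHAIN_APPROX_NONE);hs=max([q for q,w in zip(cc,hi[0]) if w[3]>=0],key=cv2.contourArea)
os_=max([q for q,w in zip(cc,hi[0]) if w[3]<0],key=cv2.contourArea)
for nm,q,z in(("board",os_,.011),("pane",hs,.013)):
    P=ray("wrist",q[:,0],z,o)[:,:2].astype(np.float32);r=cv2.minAreaRect(P*1000);B=cv2.boxPoints(r)/1000
    print(nm,r,fit(B,0,0,(.1,-1)))
E
```

```text
bTL [0.6054 0.3288 0.011 ]
bTR [0.6544 0.044  0.011 ]
bBR [0.4085 0.0038 0.011 ]
bBL [0.362  0.2903 0.011 ]
screw [ 0.4493 -0.0244  0.0255]
tip [ 0.4576 -0.0679  0.0215]
stripTL [ 0.6261 -0.1538  0.02  ]
stripBL [ 0.4986 -0.1762  0.02  ]
board ((508.0935974121094, 167.7212677001953), (251.5235137939453, 292.44622802734375), 9.373737335205078) (array([0.5080936 , 0.16772127], dtype=float32), np.float32(-1.4071938), [np.float32(0.29244623), np.float32(0.29244626), np.float32(0.25152355), np.float32(0.25152355)])
pane ((518.7979736328125, 163.34530639648438), (143.68978881835938, 204.07150268554688), 10.826207160949707) (array([0.518798 , 0.1633453], dtype=float32), np.float32(-1.3818436), [np.float32(0.2040715), np.float32(0.20407149), np.float32(0.14368983), np.float32(0.1436898)])
```

```bash
echo '[[[0,-0.003,0.04],0,0.5],[[0,0,0.04],0,0.5],[[0,0,0.04],0,0.5],[[0,0,0.04],0,0.5],[[0,0,0.01],0,0.5],[[0,0,0],0,0.5],[[0,0,0],0,0.5]]' | python3 nudge.py | grep -E "pos|contact"
echo '[[[0,0,0.005],0,0.5],[[0,0,0.005],0,0.5],[[0,0,0.003],0,0.5],[[0,0,0],0,0.5]]' | python3 nudge.py| grep -E "pos|contact"
echo '[[[0,0,0.003],0,0.5],[[0,0,0],0,0.5]]' | python3 nudge.py| grep -E "pos|contact"
echo '[[[0,0,0.002],0,0.5],[[0,0,0],0,0.5]]' | python3 nudge.py| grep -E "pos|contact"
```

```text
eef_pos: [0.5193, 0.1641, 0.0329]
contact_force: [0.2, 0.2, 1.1]
eef_pos: [0.5177, 0.1645, 0.0182]
contact_force: [-0.3, -1.1, -0.3]
eef_pos: [0.5177, 0.1645, 0.015]
contact_force: [0.4, 0.8, -0.1]
eef_pos: [0.518, 0.1646, 0.0133]
contact_force: [-0.3, 0.1, -0.2]
```

```bash
for i in 1 2 3; do echo '[[[0,0,0.002],0,0.5],[[0,0,0],0,0.5]]' | python3 nudge.py| grep -E "pos|contact"; done
```

```text
eef_pos: [0.5185, 0.1649, 0.0132]
contact_force: [-4.8, -2.5, 20.4]
eef_pos: [0.5194, 0.1652, 0.013]
contact_force: [-9.1, -3.0, 39.0]
eef_pos: [0.5204, 0.1656, 0.0129]
contact_force: [-13.2, -5.0, 56.7]
```

```bash
echo '[[[0,0,-0.0035],0,0.5],[[0,0,0],0,0.5]]' | python3 nudge.py| grep -E "pos|contact"
echo '[[[-0.002,0.005,0],0.005,0.5],[[-0.002,0.005,0],0.005,0.5],[[-0.002,0.005,0],0.005,0.5],[[-0.002,0.005,0],0.005,0.5],[[-0.002,0.005,0],0.005,0.5],[[0,0,0],0,0.5],[[0,0,0],0,0.5]]' | python3 nudge.py| grep -E "pos|contact|rot"
cat > look.py <<'E'
from h import *
import sys
n=sys.argv[1]
im=bot.read_camera("top");cv2.imwrite(f"pics/{n}t.png",im);im2=bot.read_camera("side");cv2.imwrite(f"pics/{n}s.png",im2)
go(.518,.163,.2,-1.407)
cv2.imwrite(f"pics/{n}.png",cv2.hconcat([cv2.resize(im[130:300,110:350],(0,0),fx=1.65,fy=1.65,interpolation=cv2.INTER_CUBIC),cv2.resize(im2[100:340,170:340],(0,0),fx=1.65,fy=1.65)[:281]]) if 0 else cv2.vconcat([cv2.resize(im[150:270,120:320],(600,360),interpolation=cv2.INTER_CUBIC)[:300],cv2.resize(im2[140:260,170:370],(600,360),interpolation=cv2.INTER_CUBIC)[:300]]))
E
python3 look.py a
```

```text
eef_pos: [0.5194, 0.1652, 0.0131]
contact_force: [-3.4, -1.3, 22.4]
eef_pos: [0.515, 0.1402, 0.0132]
tool_rot: [-0.001, 0.998, 0.069, 0.003]
contact_force: [0.2, 1.7, 18.0]
t 6.2 pos [0.515  0.1402 0.0131] F [ 0.3  1.1 18. ] move [ 0.0074 -0.0226 -0.1868] turn -0.0265 yaw -1.4335 tilt [0.0064 0.0028]
```

View pics/a.png

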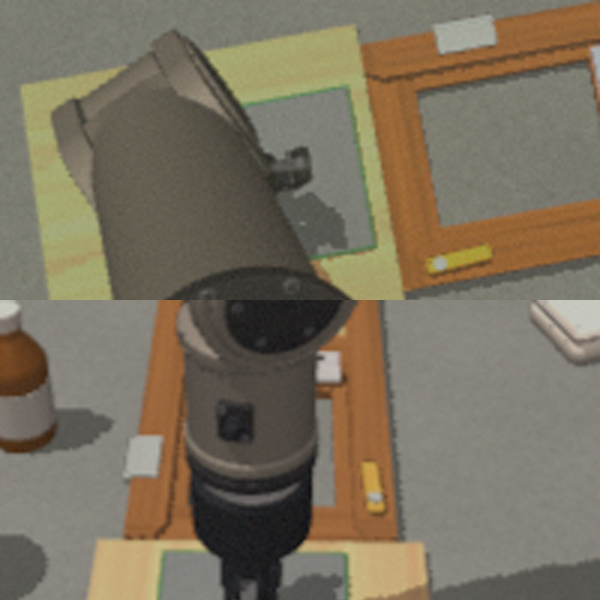

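The pane moved with the fingers. In the top half its front corners are at (350,88) and (376,247); in the side half the front edge runs from (161,551) to (347,553).

```bash
cat >> h.py <<'E'
TH=-1.407;OFF=dict(top=(.5313,.0231),side=(.5315,.0265),wrist=(.5317,.0246))
def door(name,uv,z,o=None):
    p=ray(name,uv,z,o)[:,:2]-OFF[name];c,s=np.cos(TH),np.sin(TH);return p@np.array([[c,-s],[s,c]])
E
python3 - <<'E'
from h import *
print(door("top",[(120+350/3,150+88/3),(120+376/3,150+247/3)],.014)*1000)
print(door("side",[(170+161/3,140+251/3),(170+347/3,140+253/3)],.014)*1000)
E
```

```text
[[-13.68800985  69.63070754]
 [-15.46595379 -66.16793657]]
[[-15.67198347  73.38913224]
 [-15.48309018 -67.26407107]]
```

```bash
echo '[[[-0.001,0.006,0],-0.003,0.5],[[-0.001,0.008,0],-0.003,0.5],[[0,0.008,0],0,0.5],[[0,0.008,0],0,0.5],[[0,0.008,0],0,0.5],[[0,0.008,0],0,0.5],[[0,0,0],0,0.5],[[0,0,0],0,0.5]]' | python3 nudge.py| grep -E "pos|contact|rot"
python3 look.py b
```

```text
eef_pos: [0.5196, 0.0936, 0.0131]
tool_rot: [-0.001, 0.997, 0.071, 0.003]
contact_force: [0.9, -0.1, 18.8]
t 7.1 pos [0.5196 0.0936 0.0131] F [ 0.3  0.9 19.2] move [ 0.0095 -0.0691 -0.1868] turn -0.0209 yaw -1.4279 tilt [0.0065 0.0017]
```

View pics/b.png

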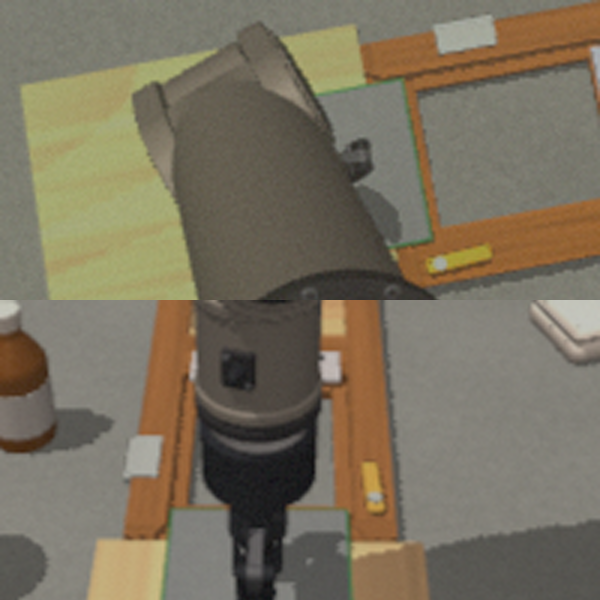

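The pane has entered the rebate; its front corners are at (404,80) and (432,238) in the top half, near (168,508) and (350,511) in the side half.

```bash
python3 - <<'E'
from h import *
print(door("top",[(120+404/3,150+80/3),(120+432/3,150+239/3)],.014)*1000)
print(door("side",[(170+168/3,140+208/3),(170+350/3,140+211/3)],.014)*1000)
E
```

```text
[[ 32.31016526  68.00265809]
 [ 31.32569432 -68.06537014]]
[[ 31.67416993  71.82741985]
 [ 30.51102027 -70.89670302]]
```

```bash
echo '[[[0.0002,0.01,0],-0.003,0.5],[[0.0002,0.01,0],-0.003,0.5],[[0.0002,0.01,0],0,0.5],[[0.0002,0.01,0],0,0.5],[[0,0,0],0,0.5]]' | python3 nudge.py| grep -E "pos|contact|rot"
echo '[[[0.0002,0.01,0],0,0.5],[[0.0002,0.01,0],0,0.5],[[0.0002,0.01,0],0,0.5],[[0.0002,0.01,0],0,0.5],[[0,0,0],0,0.5]]' | python3 nudge.py| grep -E "pos|contact|rot"
python3 -c "
from h import *
go(.518,.163,.2,-1.407)"; 
```

```text
eef_pos: [0.5265, 0.0534, 0.0131]
tool_rot: [-0.0, 0.997, 0.074, 0.003]
contact_force: [0.9, -1.0, 18.1]
eef_pos: [0.5331, 0.0138, 0.0131]
tool_rot: [-0.0, 0.997, 0.074, 0.003]
contact_force: [0.6, -0.7, 17.9]
t 8.1 pos [0.5331 0.0138 0.0131] F [ 0.6 -0.7 17.9] move [ 0.0083 -0.1498 -0.1868] turn -0.0159 yaw -1.4229 tilt [0.0066 0.0012]
```

```bash
echo '[[[0.0002,0.01,0],0,0.5],[[0.0002,0.01,0.0005],0,0.5],[[0.0002,0.01,0],0,0.5],[[0.0002,0.01,0.0005],0,0.5],[[0.0002,0.01,0],0,0.5],[[0.0002,0.01,0],0,0.5],[[0,0,0],0,0.5]]' | python3 nudge.py| grep -E "pos|contact|rot"
python3 look.py c
```

```text
eef_pos: [0.5439, -0.045, 0.0127]
tool_rot: [-0.0, 0.997, 0.074, 0.004]
contact_force: [0.8, -0.4, 22.6]
t 8.9 pos [ 0.5439 -0.0451  0.0127] F [-0.9  0.1 21.7] move [ 0.0066 -0.2095 -0.1873] turn -0.0155 yaw -1.4225 tilt [0.0081 0.0007]
```

View pics/c.png

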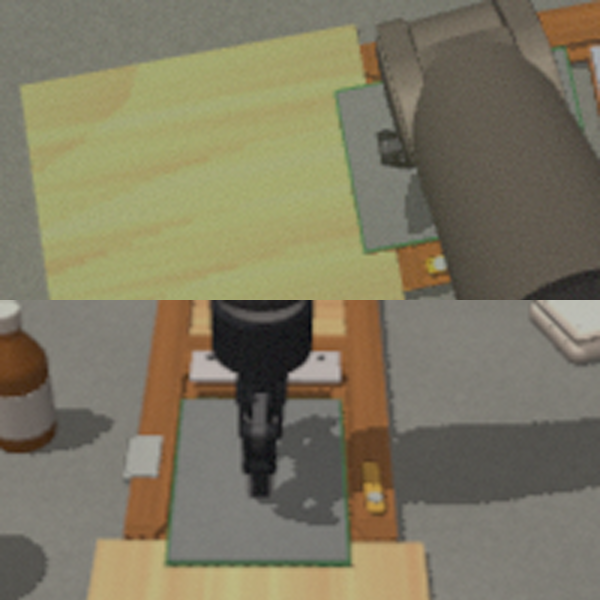

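The pane is most of the way in: its near edge in the top half runs (335,91)-(365,250) and its far edge is just short of the strip, straight and centred. About 30 mm remains.

```bash
echo '[[[0.0002,0.01,0],0,0.5],[[0.0002,0.01,0],0,0.5],[[0,0,0],0,0.5]]' | python3 nudge.py| grep -E "pos|contact"
for i in 1 2 3; do echo '[[[0,0.003,0],0,0.5],[[0,0.003,0],0,0.5]]' | python3 nudge.py| grep -E "pos|contact"; done
```

```text
eef_pos: [0.5472, -0.0648, 0.0127]
contact_force: [0.0, 0.1, 21.3]
eef_pos: [0.5478, -0.0686, 0.0126]
contact_force: [-1.6, 6.0, 21.8]
eef_pos: [0.5482, -0.0752, 0.0122]
contact_force: [-0.5, 4.2, 18.0]
eef_pos: [0.5489, -0.0797, 0.0122]
contact_force: [-2.1, 7.8, 19.5]
```

```bash
for i in 1 2; do echo '[[[0,0.002,0],0,0.5],[[0,0.001,0],0,0.5]]' | python3 nudge.py| grep -E "pos|contact"; done
python3 look.py d; python3 - <<'E'
import cv2
a=cv2.imread("pics/dt.png")[150:260,200:360];b=cv2.imread("pics/ds.png")[150:260,190:350]
cv2.imwrite("pics/d2.png",cv2.vconcat([cv2.resize(x,(436,300),interpolation=cv2.INTER_CUBIC) for x in(a,b)]))
E
```

```text
eef_pos: [0.5494, -0.0829, 0.0122]
contact_force: [-1.2, 6.6, 19.7]
eef_pos: [0.5498, -0.0858, 0.0122]
contact_force: [-1.3, 7.6, 19.1]
t 10.3 pos [ 0.5498 -0.0859  0.0121] F [-0.7  6.7 20.1] move [ 0.0072 -0.2512 -0.1874] turn -0.0126 yaw -1.4196 tilt [0.006  0.0026]
```

View pics/d2.png

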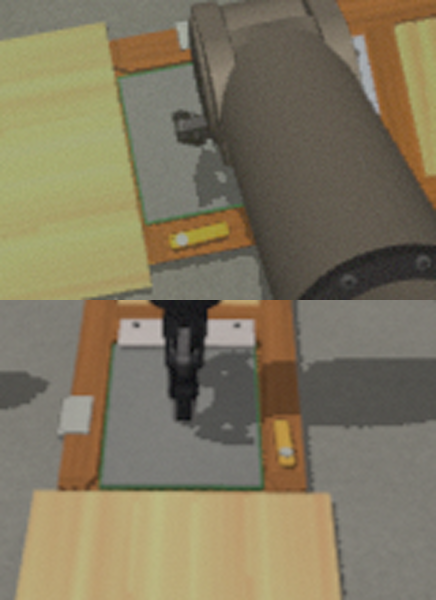

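The pane is under the strip and its near edge is level with the door's end, (118,76)-(147,222) in the top half. I'll press harder once more, lift, and check with the wrist camera.

```bash
echo '[[[0,0.003,0.001],0,0.5],[[0,0.003,0.0005],0,0.5],[[0,0.002,0],0,0.5],[[0,0,0],0,0.5]]' | python3 nudge.py| grep -E "pos|contact"
echo '[[[0,0,-0.01],0,0.5],[[0,0,-0.03],0,0.2],[[0,0,-0.04],0,0],[[-0.025,-0.01,-0.04],0,0],[[-0.04,-0.01,-0.03],0,0],[[-0.03,0,0],0,0],[[0,0,0],0,0],[[0,0,0],0,0]]' | python3 nudge.py| grep -E "pos|contact|grip"
python3 - <<'E'
from h import *
import json
o=bot.get_obs();im=bot.read_camera('wrist');cv2.imwrite('pics/w2.png',im)
json.dump({k:np.array(o[k]).tolist() for k in('eef_pos','tool_rot')},open('w2.json','w'))
t=bot.read_camera('top');cv2.imwrite('pics/t2.png',t)
E
```

```text
eef_pos: [0.5524, -0.0923, 0.0121]
contact_force: [-2.8, 11.1, 29.9]
eef_pos: [0.4514, -0.0918, 0.1578]
contact_force: [0.7, -0.3, 0.2]
gripper_width: 0.003
```

View pics/w2.png

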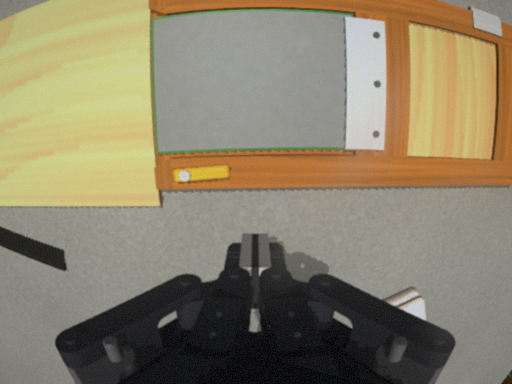

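The pane lies under the strip; its near edge is at (152,20)-(158,153), just inside the seam. The button runs from screw (184,176) to tip (230,172).

```bash
python3 - <<'E'
from h import *
import json
o=json.load(open('w2.json'));im=cv2.imread("pics/w2.png").astype(int);h=cv2.cvtColor(im.astype(np.uint8),cv2.COLOR_BGR2HSV)
# seam on board edge visible at rows 190-204 (bottom) ; pane near edge: green line
g=(im[:,:,1]-(im[:,:,0]+im[:,:,2])/2)
for r in range(30,150,20):
    row=g[r-2:r+3,140:175].mean(0); S=h[r-2:r+3,140:175,1].mean(0)
    print(r,"green",140+row[:].argmax(),[int(x) for x in h[r,145:165,1]],[int(x) for x in h[r,145:165,0]])
print("seam low",door("wrist",[(160,195),(159.5,180)],.011,o)*1000)
print("near edge",door("wrist",[(153.5,40),(155,90),(157,140)],.013,o)*1000)
print("screw,tip",door("wrist",[(184,176),(230,172)],.0255,o)*1000, ray("wrist",[(184,176),(230,172)],.0255,o)[:,:2])
print("strip",door("wrist",[(345,16),(345.5,149)],.02,o)*1000)
print("pane corners y",door("wrist",[(160,154),(153,17)],.012,o)*1000)
go(.5,0,.1,TH)
E
```

```text
30 green 152 [97, 92, 94, 94, 98, 129, 129, 103, 60, 18, 12, 12, 10, 10, 10, 15, 13, 13, 12, 10] [26, 25, 27, 27, 24, 18, 26, 50, 57, 49, 39, 34, 25, 35, 40, 43, 34, 41, 30, 35]
50 green 152 [91, 89, 93, 92, 94, 132, 133, 106, 71, 19, 12, 10, 5, 12, 8, 8, 8, 8, 12, 12] [27, 28, 27, 27, 26, 20, 25, 49, 59, 52, 39, 20, 30, 43, 24, 42, 30, 42, 30, 39]
70 green 153 [76, 74, 76, 73, 73, 102, 149, 117, 83, 23, 10, 14, 16, 12, 7, 12, 12, 10, 10, 15] [32, 31, 33, 31, 33, 21, 19, 40, 57, 55, 45, 38, 42, 43, 45, 26, 39, 35, 35, 40]
90 green 153 [84, 90, 87, 88, 88, 96, 128, 129, 115, 69, 19, 10, 10, 10, 8, 10, 7, 12, 13, 7] [30, 30, 29, 29, 30, 26, 19, 25, 46, 59, 49, 35, 35, 40, 42, 40, 38, 30, 41, 45]
110 green 154 [87, 87, 86, 90, 90, 90, 96, 134, 153, 113, 79, 16, 10, 15, 8, 12, 15, 12, 10, 10] [29, 28, 29, 29, 30, 29, 24, 18, 23, 45, 57, 50, 40, 17, 36, 39, 37, 39, 30, 45]
130 green 156 [100, 99, 99, 100, 100, 99, 97, 105, 142, 154, 111, 86, 41, 12, 10, 10, 12, 10, 12, 12] [25, 25, 24, 23, 25, 24, 25, 22, 17, 17, 41, 55, 51, 30, 30, 30, 39, 25, 34, 26]
seam low [[   1.56380195 -113.02465232]
 [   2.80660695  -96.64819763]]
near edge [[  4.77013723  47.57902865]
 [  5.35957241  -4.00348025]
 [  4.56505851 -54.49248681]]
screw,tip [[ 33.50258077 -89.63415775]
 [ 78.73362149 -86.77176842]] [[ 0.44872866 -0.02307034]
 [ 0.45892833 -0.06722923]]
strip [[191.66445872  66.63416079]
 [191.83398043 -66.10417396]]
pane corners y [[  6.30511309 -69.11511685]
 [  3.67965622  72.88454197]]
t 11.6 pos [ 0.4525 -0.0913  0.1575] F [-0.4  0.   0.5] move [ 0.0605 -0.0832  0.0576] turn -0.0151 yaw -1.4221 tilt [0.0003 0.0003]
```

Home: the near edge is about 3 mm inside the seam. The button is at 0.06 rad, with its screw at door (33.5, -89.6). Next I'll drive the shut fingers round it.

```bash
cat >> h.py <<'E'
def god(x,y,z):
    c,s=np.cos(TH),np.sin(TH);p=np.array(OFF["wrist"])+np.array([c*x-s*y,s*x+c*y])/1000;go(p[0],p[1],z,TH)
E
echo '[[[0,0,0],-0.015,0],[[0,0,0],0,0]]' | python3 nudge.py>/dev/null; python3 -c "
from h import *
god(83,-116,.06)"
```

```text
t 11.8 pos [ 0.4522 -0.091   0.1573] F [0.1 0.  0.4] move [-0.0187 -0.0181  0.0973] turn 0.0011 yaw -1.4059 tilt [-0.0005  0.0005]
```

```bash
echo '[[[-0.01,-0.009,0.02],0,0],[[-0.009,-0.009,0.04],0,0],[[0,0,0.037],0,0],[[0,0,0],0,0],[[0,0,0],0,0]]' | python3 nudge.py>/dev/null; python3 -c "
from h import *
god(83,-116,.0205)"
```

```text
t 12.3 pos [ 0.4302 -0.0764  0.0608] F [0.4 0.1 0.1] move [ 0.0006 -0.0001  0.0403] turn 0.0004 yaw -1.4066 tilt [-0.0014  0.0005]
```

```bash
echo '[[[0,0,0.02],0,0],[[0,0,0.02],0,0],[[0,0,0],0,0],[[0,0,0],0,0]]' | python3 nudge.py|grep -E "pos|contact"
echo '[[[0.006,0,0],0,0],[[0.005,0,0],0,0],[[0.006,0,0],0,0],[[0.006,0,0],0,0],[[0,0,0],0,0]]' | python3 nudge.py|grep -E "pos|contact"
echo '[[[0.006,-0.002,0],0,0],[[0.0065,-0.003,0],0,0],[[0.005,-0.005,0],0,0],[[0.005,-0.005,0],0,0],[[0,0,0],0,0]]' | python3 nudge.py|grep -E "pos|contact"
python3 -c "
from h import *
god(55.5,-66,.0205)"
```

```text
eef_pos: [0.4313, -0.0768, 0.0222]
contact_force: [-0.5, 0.5, 0.8]
eef_pos: [0.4541, -0.0726, 0.021]
contact_force: [-0.5, 0.7, 0.6]
eef_pos: [0.4735, -0.0529, 0.0208]
contact_force: [-0.4, 0.2, -0.8]
t 13.7 pos [ 0.4735 -0.0529  0.0208] F [-0.4  0.2 -0.8] move [ 0.0041 -0.0115  0.0003] turn 0.0017 yaw -1.4053 tilt [0.0012 0.0008]
```

```bash
echo '[[[0.003,-0.004,0],0,0],[[0.001,-0.004,0],0,0],[[0,-0.0035,0],0,0],[[0,0,0],0,0],[[0,0,0],0,0]]' | python3 nudge.py|grep -E "pos|contact"
python3 - <<'E'
from h import *
o=bot.get_obs();im=bot.read_camera('wrist');cv2.imwrite('pics/w3.png',im);t=bot.read_camera('top');cv2.imwrite('pics/t3.png',t);s=bot.read_camera('side');cv2.imwrite('pics/s3.png',s)
cv2.imwrite('pics/m3.png',cv2.vconcat([cv2.resize(x,(400,300)) for x in(im,cv2.resize(s[150:240,230:350],(400,300),interpolation=cv2.INTER_CUBIC))]))
E
```

```text
eef_pos: [0.4741, -0.042, 0.0207]
contact_force: [-0.6, -0.4, -1.5]
```

View pics/m3.png

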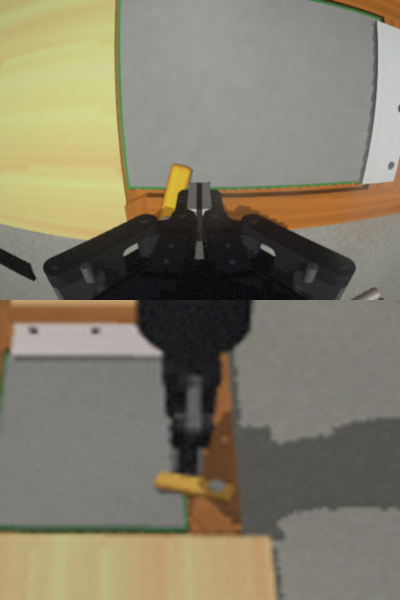

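The button is almost square in both views, with its tip over the pane. I'll measure the remaining angle by mask.

```bash
cat > ang.py <<'E'
from h import *
import sys
o=bot.get_obs()
for n in("wrist","top","side"):
    im=bot.read_camera(n)
    h=cv2.cvtColor(im,cv2.COLOR_BGR2HSV);m=cv2.inRange(h,(19,135,110),(32,255,255))
    nn,l,s,c=cv2.connectedComponentsWithStats(m);best=None
    P=None
    for k in range(1,nn):
        if s[k,4]<15: continue
        d=door(n,c[k],.0255,o)[0]*1000
        if abs(d[0]-34)<45 and abs(d[1]+70)<40 and (best is None or s[k,4]>s[best,4]): best=k
    if best is None: print(n,"none");continue
    ys,xs=np.where(l==best);P=door(n,np.c_[xs,ys],.0255,o).astype(np.float32)*1000
    vx,vy,x,y=cv2.fitLine(P,cv2.DIST_L2,0,.01,.01).ravel();c=P.mean(0)
    print(n,s[best],"centroid",c,"line angle",np.arctan2(abs(vy),vx*np.sign(vy)),"from pivot",np.arctan2(c[1]+89,c[0]-34),"yrange",P.min(0),P.max(0))
E
python3 ang.py
```

```text
wrist [ 203  210   41   72 1377] centroid [ 40.058414 -62.21974 ] line angle 1.2078996 from pivot 1.3483144 yrange [ 27.940287 -86.9665  ] [ 51.071247 -44.27451 ]
top none
side [277 202  14   6  56] centroid [ 39.06483 -64.1085 ] line angle 1.2246639 from pivot 1.3700604 yrange [ 29.561258 -78.288994] [ 46.80419  -48.076397]
```

```bash
echo '[[[0,-0.003,0],0,0],[[0,-0.003,0],0,0],[[0,0,0],0,0],[[0,0,0],0,0]]' | python3 nudge.py|grep -E "pos|contact"; python3 ang.py
```

```text
eef_pos: [0.4734, -0.0362, 0.0207]
contact_force: [-0.1, -0.5, -0.3]
wrist [ 203  209   40   70 1172] centroid [ 35.871605 -58.71007 ] line angle 1.298072 from pivot 1.509085 yrange [ 23.641306 -84.5297  ] [ 44.426716 -43.567997]
top none
side [277 204  17   5  59] centroid [ 34.167366 -65.51164 ] line angle 1.4196501 from pivot 1.563671 yrange [ 26.166826 -84.99717 ] [ 40.070004 -47.99032 ]
```

```bash
echo '[[[0,0.006,0],0,0],[[0,0,-0.01],0,0],[[0,0,-0.04],0,0],[[-0.01,0.01,-0.04],0,0],[[-0.01,0.02,-0.02],0,0],[[0,0,0],0,0],[[0,0,0],0,0]]' | python3 nudge.py|grep -E "pos|contact"; python3 ang.py
```

```text
eef_pos: [0.4597, -0.0756, 0.1313]
contact_force: [-0.2, 0.0, -1.2]
wrist [186 144  19  49 655] centroid [ 36.872475 -65.00728 ] line angle 1.4711856 from pivot 1.4516407 yrange [ 27.698742 -87.93908 ] [ 44.435257 -45.1267  ]
top none
side [277 204  18   5  65] centroid [ 34.094017 -67.58508 ] line angle 1.4093872 from pivot 1.5664061 yrange [ 26.239515 -87.31417 ] [ 40.142555 -47.99032 ]
```

The clear wrist view gives the button at about 1.46 rad, so I need roughly 0.11 more, which is 3.7 mm at the finger.

```bash
python3 -c "
from h import *
go(.4742,-.0414,.0205,TH)"
```

```text
t 15.9 pos [ 0.4592 -0.0744  0.1299] F [-0.6 -0.3 -0.1] move [ 0.0204 -0.03    0.1094] turn 0.0011 yaw -1.4059 tilt [-0.0017  0.0007]
```

```bash
echo '[[[0.01,-0.015,0],0,0],[[0.01,-0.015,0.03],0,0],[[0,0,0.04],0,0],[[0,0,0.03],0,0],[[0,0,0.009],0,0],[[0,0,0],0,0],[[0,0,0],0,0]]' | python3 nudge.py|grep -E "pos|contact"; python3 -c "
from h import *
go(.4728,-.0325,.0205,TH)"
```

```text
eef_pos: [0.4751, -0.0421, 0.0223]
contact_force: [-0.4, -0.2, -0.3]
t 16.6 pos [ 0.4751 -0.0421  0.0223] F [-0.4 -0.2 -0.3] move [-0.0007 -0.0098  0.0018] turn 0.0003 yaw -1.4067 tilt [0.0006 0.0002]
```

```bash
echo '[[[0,-0.004,0.001],0,0],[[0,-0.003,0],0,0],[[0,-0.003,0],0,0],[[0,0,0],0,0],[[0,0,0],0,0]]' | python3 nudge.py|grep -E "pos|contact"
echo '[[[0,0.006,0],0,0],[[0,0.002,-0.01],0,0],[[0,0,-0.04],0,0],[[-0.01,0.01,-0.04],0,0],[[-0.01,0.02,-0.02],0,0],[[0,0,0],0,0],[[0,0,0],0,0]]' | python3 nudge.py|grep -E "pos|contact"; python3 ang.py
```

```text
eef_pos: [0.4731, -0.0325, 0.0211]
contact_force: [0.9, -1.0, 1.2]
eef_pos: [0.4592, -0.0737, 0.1312]
contact_force: [-0.4, -0.5, -0.6]
wrist [179 144  27  61 746] centroid [ 33.879234 -68.40463 ] line angle 1.6139395 from pivot 1.57666 yrange [ 19.36532 -99.37706] [ 41.35309  -45.249054]
top [261 221   3   5  15] centroid [ 29.48279  -51.872368] line angle 1.3906873 from pivot 1.6918683 yrange [ 26.173357 -57.17265 ] [ 32.795902 -46.56773 ]
side [277 204  19   6  69] centroid [ 30.734308 -65.76295 ] line angle 1.5420601 from pivot 1.71042 yrange [ 22.681034 -89.63103 ] [ 39.888584 -47.905136]
```

```bash
echo '[[[-0.01,0.0,-0.03],0,0],[[-0.01,0,-0.03],0,0],[[0,0,0],0,0],[[0,0,0],0,0]]' | python3 nudge.py|grep -E "pos|contact"; python3 ang.py; python3 - <<'E'
from h import *
o=bot.get_obs();im=bot.read_camera("wrist").astype(int);g=im[:,:,1]-(im[:,:,0]+im[:,:,2])/2
h=cv2.cvtColor(im.astype(np.uint8),cv2.COLOR_BGR2HSV);m=cv2.inRange(h,(45,45,30),(75,255,255))
ys,xs=np.where(m>0);P=door("wrist",np.c_[xs,ys],.013,o)*1000
s=(abs(P[:,0]-4)<10)&(abs(P[:,1])<60);print("near edge x",s.sum(),np.median(P[s,0]),np.polyfit(P[s,1],P[s,0],1))
for sg in(1,-1):
    s=(abs(P[:,1]-70*sg)<8)&(abs(P[:,0]-110)<60);print("side",sg,s.sum(),np.median(P[s,1]))
b=cv2.inRange(h,(20,50,90),(40,255,255));ys,xs=np.where(b>0);P=door("wrist",np.c_[xs,ys],.011,o)*1000
for y in(-115,-60,0):
    s=(abs(P[:,1]-y)<4)&(P[:,0]<15);print("board end",y,P[s,0].max() if s.any() else None)
E
```

```text
eef_pos: [0.4397, -0.076, 0.1903]
contact_force: [-0.1, 0.0, 0.5]
wrist [200 118  14  38 449] centroid [ 33.671272 -64.92263 ] line angle 1.5984387 from pivot 1.5844485 yrange [ 27.065123 -85.15469 ] [ 40.998913 -45.72816 ]
top [261 221   4  13  38] centroid [ 29.516212 -61.037117] line angle 1.5305388 from pivot 1.7297907 yrange [ 25.93899 -76.95682] [ 33.437256 -46.56773 ]
side [277 204  18   6  66] centroid [ 30.83467  -65.625755] line angle 1.5737844 from pivot 1.7053971 yrange [ 22.571926 -87.31417 ] [ 39.888584 -47.905136]
near edge x 166 4.13181362117813 [-0.0079986   4.02596499]
side 1 240 71.42737036781213
side -1 180 -66.451823328155
board end -115 2.5458742827504235
board end -60 2.3259920465903057
board end 0 1.4610609848808802
```

```bash
python3 -c "
from station import bot
print(bot.hand_in())"
```

```text
the job is handed in; nothing more can be done
None
```

The pane is fully home under the strip, the brass button is turned square across it (measured at about 1.58 rad), the bystanders were not touched, and the job is handed in at roughly 17 s of robot time.

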